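Uncap the poolside camera and hold up the sprung case lid

ROBOT

A 6-joint arm with a two-finger parallel gripper is mounted at the origin on the work surface. World frame = base frame: x ahead of the robot, y to its left, z up, the work surface at z = 0. Lengths are in m, angles in rad, forces in N, time in s.
With the tool pointing down it reaches from about 0.3 to 0.85 m from the base axis. Payload 5.4 kg.
Tool frame: the origin (TCP) lies on the centre line of the jaws, within the pads' length; the fingertips stand env.finger_overhang ahead of it and the grasp point (between the pads) lies 11 mm behind it (env.finger_overhang is the distance from the TCP to the fingertips, in m); y points along the fingers, x is the direction in which the jaws open and shut, and the axes are right-handed (so a half turn about y gives the same grasp; the last joint's range is limited). The gripper opens to 85 mm and grips with 20 to 120 N. Pads are 22 mm wide; open, the fingers measure 114 mm over their backs; the gripper's body (76 mm by 85 mm) begins 54 mm behind the grasp point. The pads swing forward as they close: fully open they stand 13 mm farther back than shut.
Start: joints at [-1.332, 0.158, 1.597, -0, 1.386, -0.21], TCP at [0.249, -0.518, 0.239] pointing down, gripper open.
Joint ranges: [-2.91, 2.91], [-0.94, 2.29], [0.18, 2.7], [-1.29, 4.43], [0.17, 2.64], [-3, 3]. Speed limits (rad/s): [2.57, 2.57, 3.14, 3.14, 3.14, 3.14].

INTERFACE

Orientations are given as a 3x3 rotation matrix whose columns are the frame's x, y, z axes.
In Python, from plant import sensors, eyes, workorder, env gives the robot as it stands. The module is installed in compiled form; this text tells all that it offers.
- The arm moves only by the tool move_arm, never from a script. Its argument "increments" is a list of rows, each a list of 5 numbers: the gripper's target within -1 to 1 (shut at 1, half-way at 0, fully open at -1), then the shift along the tool's x, y, z in cm, then the turn about the tool's y in rad. A call has exactly 10 rows; each row shifts and turns the commanded pose from where the row before left it, along the tool's axes as they then stand; what a row does not reach is not made up. A row lasts 1/12 s, in which the tool goes at most 41.7 mm and 7.16 degrees, less where a joint would pass 70% of its speed; a pose out of reach is approached as far as the arm can. A call is refused whole if a number of a shift passes 4.17 or a number of a turn 0.125, either way. A call with a gripper value outside its range is refused whole. The fingers move at their own pace and stop on an object; "newtons" is the grip in N (left out, the last holds). Time passes only in rows, so rows that do not move let the fingers close, or fill a call up. It gives the time, the measured TCP pose, the force and the opening at its end, in the units of the state.
- sensors.read_state(): the state, without advancing time (a new reading comes with each control period).
- eyes.get_image(name): name is "scene" or "side" or "wrist"; returns a dict with "color" (420x560x3 uint8, red, green, blue), "mtx" (3x3 intrinsics, pixels), "extrinsics" (4x4, takes a point from world to camera coordinates); the wrist camera has in their place "T_tool_cam" (4x4, takes a point from camera to tool coordinates, whose origin is the TCP and whose axes are the tool frame's). Camera axes: x right, y down, z forward; pixel columns grow to the right and rows downward; lengths in m; the calibration is good to about 2 mm. A picture is of the moment at which its call begins: read the wrist's pose just before it. There is no depth.
- workorder.close_job(): hands the job in, once; it reports no verdict.
The state is a dict: "time": time; "joint_pos": joint angles; "joint_vel": joint speeds; "joint_efforts": joint torques, N m; "ee_pos": TCP position; "tool_rot": TCP orientation; "ft_force": force on the tool from outside, world axes, zero at the start; "ft_torque": the same for the moment, N m; "gripper_width": finger opening in m.
Only numpy, scipy, OpenCV 4.12 (cv2) and the standard library are available. Lean on these libraries where they do the work, as an engineer would, in place of code of your own. Each camera call takes 0.05 s, during which the arm holds its last target.

TASK

Get the upward-looking camera ready for its calibration shot: lift the loose cap off its lens without dropping it or upsetting the camera, and leave it fitted squarely over the post of the cap stand, let go. Then take the case's sprung lid, which carries the dot target on its inside, by its pull bar, raise it clearly past its balance point without letting it fly open, ease it back and keep holding it still with the gripper just below the balance point, so that it pulls shut against your hand. Finish while still holding it there, and leave the other things on the bench where they are.

Things in the scene. Friction and masses are not known exactly. Their poses are not given: they have to be found in the camera images.
- camera: Loose grey upright cylindrical underwater camera, 0.9 kg, standing on the bench, lens up. Base 84 mm across, body 74 mm across up to 75 mm height, then a lens barrel 42 mm across from 75 to 115 mm height. Origin: centre of its underside, z up.
- lens_top (a point): Centre of the flat top of the camera's lens barrel, 115 mm above the bench, just under the cap's ceiling while the cap is on.
- cap: Loose black round lens cap, 56 mm across, 20 mm high, 40 g, open downward like a shallow cup: 48 mm inside, 16 mm deep, ceiling 4 mm thick. Starts over the lens barrel (rim 99 mm, top 119 mm above the bench; 3 mm play all round); lifts straight up. Origin: centre of its open rim (underside), z up through its ceiling.
- cap_stand: Fixed stand: aluminium disc 90 mm across, 8 mm thick, with an upright grey post 34 mm across to 80 mm height, top edge tapered to 24 mm. Origin: centre of its underside. The cap goes over the post, opening down; seated, its ceiling rests on the post top (rim 64 mm, top 84 mm above the bench). Stands left or right of the case, the camera on the other side.
- stand_top (a point): Centre of the top of the cap stand's post, 80 mm above the bench.
- case: Fixed aluminium instrument case, 160 mm (its x) by 260 mm (its y) by 85 mm high without lid. Origin: centre of its underside; its front faces the robot along its own -x, the lid's hinge line runs along its own y on its far top edge.
- lid_hinge (a point): Point on the hinge line, at mid-width of the case's far top edge, 85 mm above the bench; axes as the case's (hinge line along y).
- lid_bar (a point): Middle of the lid's pull bar: round steel bar 12 mm thick, parallel to the hinge, 120 mm between its end arms, 45 mm clear of the lid's front edge. Moves with the lid: at lid angle q it is 0.205 cos q - 0.0115 sin q m before the hinge (case's -x) and 0.205 sin q + 0.0115 cos q m above it; 96.5 mm above the bench when shut.
- lid (a joint): Angle, rad: 0 shut, growing as it opens upward, stop at 1.75. Lid 160x260x22 mm, 0.95 kg, spring-helped, hardly any friction. Balance point 1.05: below it drops shut, above it swings open by itself. Just below: within about 0.25 rad under balance; 1.5 counts as flown open. Lifting from shut takes 2.3 N at the bar, near balance under 1 N. Bar can turn in the fingers, which may keep pointing down.
- tape_roll: Bystander: green roll of tape lying flat, 100 mm across, 45 mm high. Origin: centre of its underside.
- carton: Bystander: cardboard carton 80 by 110 by 60 mm. Origin: centre of its underside.
Not all that is in view belongs to the job. Leave any orange look-alike of the camera alone.

How it is judged:
By the outcome, as a careful person would: the job done as asked, in the order asked, and still so for the second after the job is handed in, while the arm keeps its last pose, push and grip.
It also fails if it takes over 62 s, if anything falls off the work surface, if the arm or the gripper's body presses on something with over 40 N, if the wrist force passes 120 N, or if a joint passes its speed limit or range.

## Working session

There is one attempt and no reset: what is moved stays moved. The work goes in short steps, Python scripts to look and compute and a tool call to move; the robot and the scene stay as the last step left them, time stands still between calls to the robot, and variables do not carry over. Pictures are saved under pics/ and viewed, and the job is handed in when it is done.

Besides the shell and the picture viewer there is one more tool, called after ">>>" as a command line: name --pt "numbers of a row" for each row, then --argument value for the rest. move_arm: Moves the arm, as the interface text tells. Its arguments: {"type":"object","properties":{"increments":{"type":"array","items":{"type":"array","items":{"type":"number"}}},"newtons":{"type":"number"}},"required":["increments"]}

```bash
mkdir -p pics; cat > h.py <<'E'
import numpy as np, cv2
from plant import sensors, eyes, workorder, env
def snap(n,f):
    s=sensors.read_state(); d=eyes.get_image(n)
    cv2.imwrite('pics/'+f,cv2.cvtColor(d['color'],cv2.COLOR_RGB2BGR))
    if 'extrinsics' in d: T=np.linalg.inv(d['extrinsics'])
    else:
        W=np.eye(4);W[:3,:3]=s['tool_rot'];W[:3,3]=s['ee_pos'];T=W@d['T_tool_cam']
    np.savez('pics/'+f[:-4]+'.npz',K=d['mtx'],T=T)
def px(f,u,v,z):
    a=np.load('pics/'+f+'.npz');r=a['T'][:3,:3]@np.linalg.inv(a['K'])@[u,v,1];c=a['T'][:3,3]
    return (c+r*(z-c[2])/r[2]).round(4)
def proj(f,p):
    a=np.load('pics/'+f+'.npz');q=np.linalg.inv(a['T'])@np.append(p,1);q=a['K']@q[:3];return (q[:2]/q[2]).round(1)
def st():
    s=sensors.read_state()
    for k in ['time','joint_pos','ee_pos','tool_rot','ft_force','gripper_width']: print(k,np.round(s[k],4).tolist())
E
python3 - <<'E'
from h import *
st();print(env.finger_overhang)
for n in ['scene','side','wrist']: snap(n,n+'0.png')
for n in ['scene','side','wrist']: print(n,np.load(f'pics/{n}0.npz')['T'].round(3).tolist())
E
```

```text
time 0.0
joint_pos [-1.3321, 0.1591, 1.5983, 0.0, 1.3861, -0.2101]
ee_pos [0.2493, -0.5175, 0.2383]
tool_rot [[0.4339, -0.0004, 0.901], [-0.901, 0.0018, 0.4339], [-0.0018, -1.0, 0.0004]]
ft_force [-0.6809, -0.2325, 0.4323]
gripper_width 0.0857
0.008
scene [[-0.631, 0.525, -0.571, 1.273], [0.776, 0.421, -0.47, 0.618], [-0.007, -0.74, -0.673, 0.964], [0.0, 0.0, 0.0, 1.0]]
side [[0.956, -0.206, 0.208, 0.237], [-0.292, -0.72, 0.629, -0.972], [0.02, -0.662, -0.749, 1.213], [0.0, 0.0, 0.0, 1.0]]
wrist [[0.434, -0.852, -0.292, 0.324], [-0.901, -0.411, -0.14, -0.482], [-0.001, 0.324, -0.946, 0.374], [0.0, 0.0, 0.0, 1.0]]
```

View pics/scene0.png

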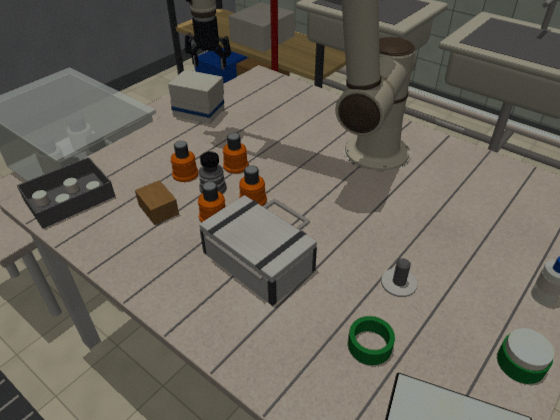

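View pics/side0.png

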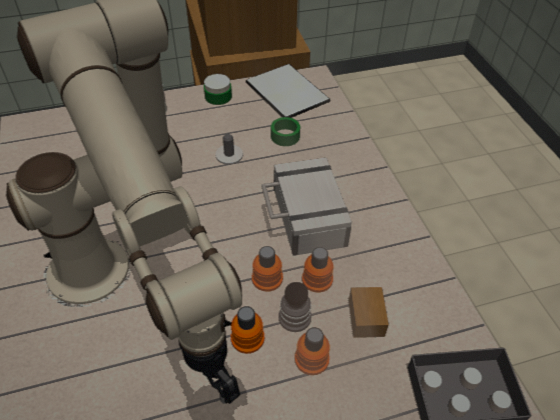

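View pics/wrist0.png

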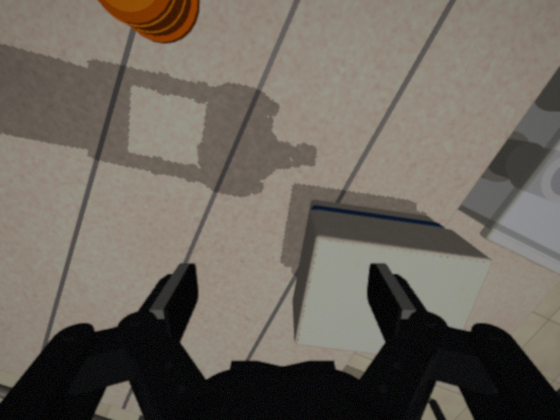

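Look-alikes: orange ones are at scene (183,162), (235,153), (252,186) and (211,202). The only grey one with a black cap is at scene (210,172), side (296,300), and I take that as the camera. I'll check it in close crops.

```bash
python3 - <<'E'
import cv2
def crop(f,x,y,w,h,k,o): 
    i=cv2.imread('pics/'+f)[y:y+h,x:x+w]; cv2.imwrite('pics/'+o,cv2.resize(i,None,fx=k,fy=k,interpolation=cv2.INTER_CUBIC))
crop('scene0.png',160,125,130,100,6,'c1.png')
crop('side0.png',220,235,130,100,6,'c2.png')
crop('scene0.png',190,190,133,100,6,'c3.png')
crop('side0.png',210,120,160,133,5,'c4.png')
crop('scene0.png',370,250,66,50,8,'c5.png')
E
```

```text
(no output)
```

View pics/c1.png

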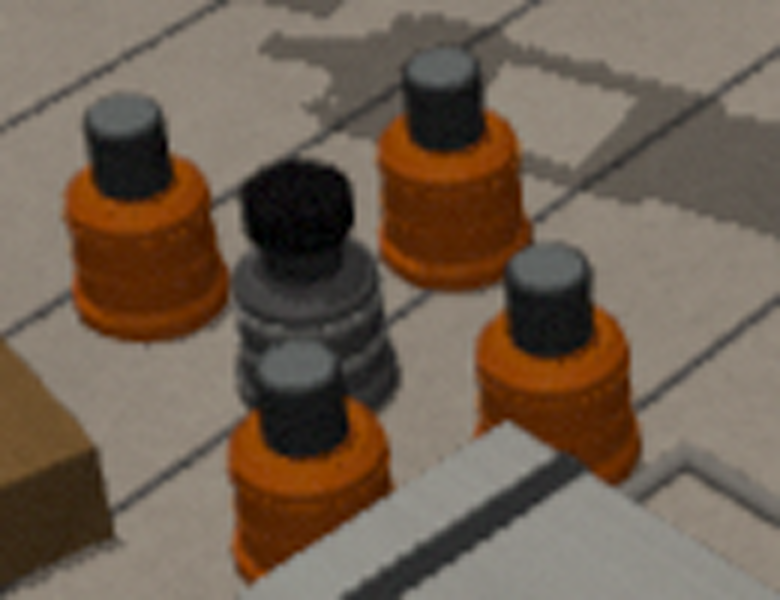

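View pics/c2.png

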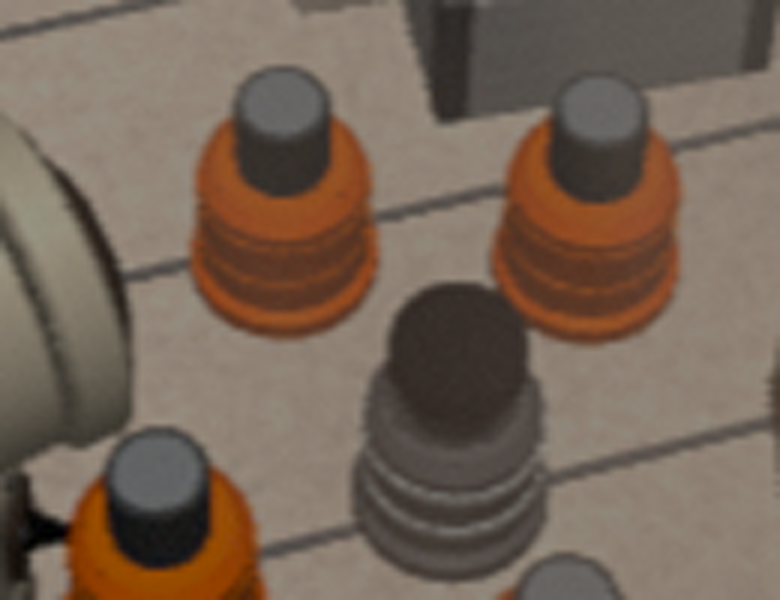

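View pics/c3.png

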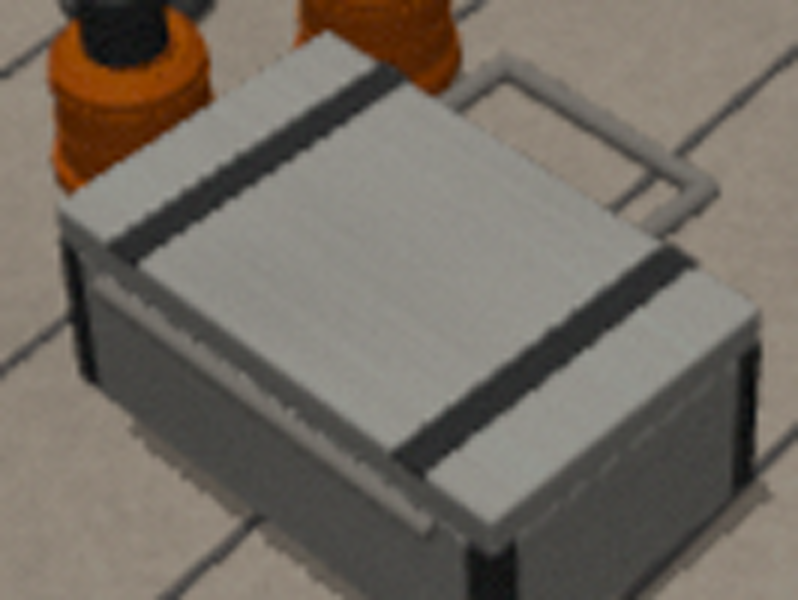

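View pics/c4.png

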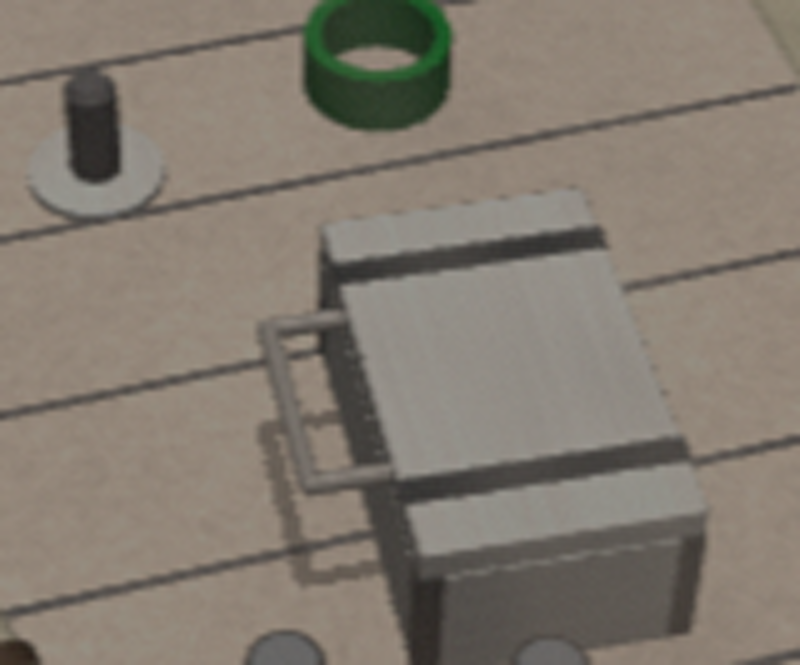

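View pics/c5.png

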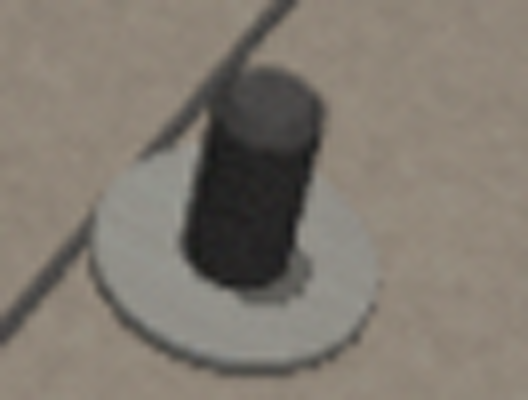

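```bash
python3 - <<'E'
from h import *
S=lambda x,y,ox,oy,k:(ox+(x+.5)/k-.5,oy+(y+.5)/k-.5)
print('cap',px('scene0',*S(298,195,160,125,6),.119),px('side0',*S(459,336,220,235,6),.119))
for n,p in dict(a=(125,115),b=(443,68),c=(549,268),d=(300,366)).items(): print(n,px('scene0',*S(*p,160,125,6),.115))
for n,p in dict(e=(282,107),f=(600,107),g=(159,470)).items(): print(n,px('side0',*S(*p,220,235,6),.115))
print('post',px('scene0',*S(273,108,370,250,8),.08),px('side0',*S(91,86,210,120,5),.08))
print('disc',px('scene0',*S(237,252,370,250,8),.008),px('side0',*S(97,172,210,120,5),.008))
for n,p in dict(barL=(505,62),barR=(706,188)).items(): print(n,px('scene0',*S(*p,190,190,6),.0965))
for n,p in dict(barL=(266,328),barR=(310,484)).items(): print(n,px('side0',*S(*p,210,120,5),.0965))
print('lid scene', [px('scene0',*S(*p,190,190,6),.107) for p in [(62,205),(328,32),(762,315),(492,522)]])
print('lid side', [px('side0',*S(*p,210,120,5),.107) for p in [(320,225),(582,190),(705,512),(422,555)]])
E
```

```text
cap [ 0.4926 -0.2913  0.119 ] [ 0.4924 -0.2934  0.119 ]
a [ 0.4947 -0.4146  0.115 ]
b [ 0.3615 -0.317   0.115 ]
c [ 0.4561 -0.1592  0.115 ]
d [ 0.5833 -0.1992  0.115 ]
e [ 0.4565 -0.1611  0.115 ]
f [ 0.5854 -0.1983  0.115 ]
g [ 0.3637 -0.3171  0.115 ]
post [0.4723 0.3452 0.08  ] [0.4694 0.34   0.08  ]
disc [0.4684 0.3436 0.008 ] [0.4688 0.3391 0.008 ]
barL [ 0.5029 -0.0363  0.0965]
barR [0.513  0.0849 0.0965]
barL [0.5148 0.0881 0.0965]
barR [ 0.5064 -0.0328  0.0965]
lid scene [array([ 0.7018, -0.1159,  0.107 ]), array([ 0.5464, -0.1043,  0.107 ]), array([0.5686, 0.1545, 0.107 ]), array([0.7221, 0.1391, 0.107 ])]
lid side [array([0.5652, 0.1512, 0.107 ]), array([0.724 , 0.1378, 0.107 ]), array([ 0.7018, -0.119 ,  0.107 ]), array([ 0.5469, -0.1057,  0.107 ])]
```

The choice holds: only this one wears a black cap and has a grey body. The measurements are consistent:

| Item | Position (x, y) | Check |
|---|---|---|
| Cap | (0.4925, -0.292) | the two views agree within 2 mm |
| Post | about (0.470, 0.342) | the views differ by up to 5 mm |
| Case yaw | about -0.08 rad | |
| Bar | (0.509, 0.026) | matches hinge minus 0.205 m |

Next I move above the cap.

>>> move_arm --pt "-1 -0.98 0 3.17 0" --pt "-1 -0.98 0 3.17 0" --pt "-1 -0.98 0 3.17 0" --pt "-1 -0.98 0 3.17 0" --pt "-1 -0.98 0 3.17 0" --pt "-1 -0.98 0 3.17 0" --pt "-1 -0.98 0 3.17 0" --pt "-1 -0.98 0 3.17 0" --pt "-1 -0.98 0 3.17 0" --pt "-1 -0.98 0 3.17 0" --newtons 40

```text
time: 0.98
ee_pos: [0.4934, -0.2907, 0.239]
tool_rot: [[0.434, -0.0, 0.901], [-0.901, 0.0, 0.434], [-0.0, -1.0, -0.0]]
ft_force: [0.8, -0.3, 0.2]
gripper_width: 0.0855
```

>>> move_arm --pt "-1 0 0 0 -0.104" --pt "-1 0 0 0 -0.104" --pt "-1 0 0 0 -0.104" --pt "-1 0 0 0 -0.104" --pt "-1 0 0 0 -0.104" --pt "-1 0 0 0 -0.104" --pt "-1 0 0 0 -0.104" --pt "-1 0 0 0 -0.104" --pt "-1 0 0 0 -0.104" --pt "-1 0 0 0 -0.104"

```text
time: 1.82
ee_pos: [0.4924, -0.292, 0.2389]
tool_rot: [[0.997, -0.001, 0.077], [-0.077, 0.001, 0.997], [-0.001, -1.0, 0.001]]
ft_force: [-0.1, 0.8, 0.1]
gripper_width: 0.0853
```

```bash
python3 - <<'E'
from h import *
st(); snap('wrist','w1.png'); print(proj('w1',[.4925,-.292,.119]), proj('w1',[.4925,-.292,.0]))
E
```

```text
time 1.8167
joint_pos [-0.7464, 0.1528, 1.6041, 0.0, 1.3855, -0.6695]
ee_pos [0.4924, -0.292, 0.2389]
tool_rot [[0.997, -0.0006, 0.0768], [-0.0768, 0.0005, 0.997], [-0.0006, -1.0, 0.0005]]
ft_force [-0.0503, 0.7921, 0.0528]
gripper_width 0.0853
[283.1 199.6] [282.8 170.7]
```

View pics/w1.png

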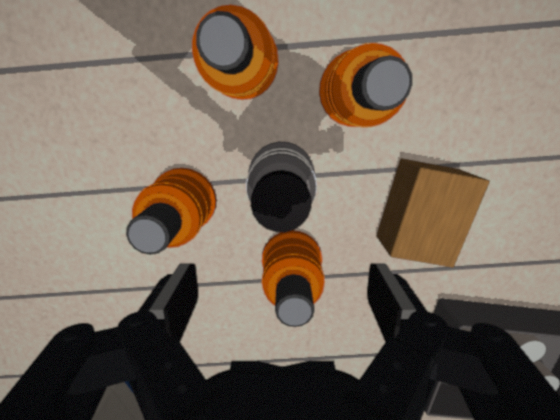

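The wrist view shows the grey camera with its black cap centred at about (281.5, 200), against (283, 200) projected, so within 1 mm. The fingers have clear room, so I descend.

>>> move_arm --pt "-1 0 1.5 0 0" --pt "-1 0 2 0 0" --pt "-1 0 2 0 0" --pt "-1 0 2 0 0" --pt "-1 0 2 0 0" --pt "-1 0 2 0 0" --pt "-1 -0.05 1.4 0 0" --pt "-1 0 1 0 0" --pt "-1 0 0.4 0 0" --pt "-1 0 0 0 0"

```text
time: 2.7
ee_pos: [0.4916, -0.2918, 0.0954]
tool_rot: [[0.997, -0.001, 0.083], [-0.083, 0.001, 0.997], [-0.001, -1.0, 0.001]]
ft_force: [-0.8, -1.0, 0.4]
gripper_width: 0.0856
```

```bash
python3 - <<'E'
from h import *
st(); snap('wrist','w2.png');snap('side','s2.png'); print(proj('w2',[.492,-.292,.119]))
E
```

```text
time 2.7
joint_pos [-0.747, 0.3043, 1.7265, 0.0, 1.1126, -0.664]
ee_pos [0.4916, -0.2918, 0.0954]
tool_rot [[0.9966, -0.0013, 0.0829], [-0.0829, 0.0013, 0.9966], [-0.0014, -1.0, 0.0011]]
ft_force [-0.832, -1.0436, 0.4461]
gripper_width 0.0856
[284.6 299.7]
```

View pics/w2.png

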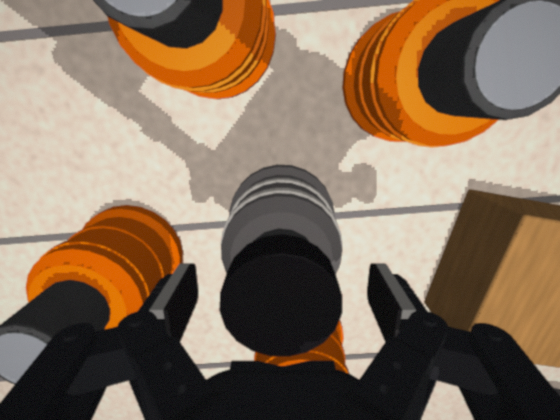

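View pics/s2.png

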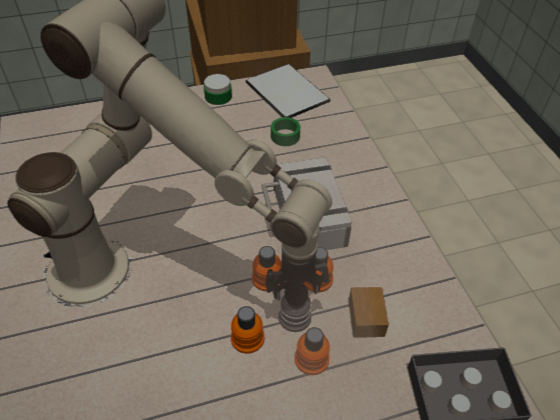

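The cap is centred between the fingers: cap x≈282, finger midpoint ≈282. Closing.

>>> move_arm --pt "1 0 0 0 0" --pt "1 0 0 0 0" --pt "1 0 0 0 0" --pt "1 0 0 0 0" --pt "1 0 0 0 0" --pt "1 0 0 0 0" --pt "1 0 0 0 0" --pt "1 0 0 0 0" --pt "1 0 0 0 0" --pt "1 0 0 0 0" --newtons 40

```text
time: 3.63
ee_pos: [0.4927, -0.2928, 0.0976]
tool_rot: [[0.997, 0.002, 0.082], [-0.082, -0.001, 0.997], [0.002, -1.0, -0.001]]
ft_force: [0.4, 0.1, 5.2]
gripper_width: 0.0545
```

```bash
python3 - <<'E'
from h import *
st(); snap('wrist','w3.png')
E
```

```text
time 3.6333
joint_pos [-0.7469, 0.302, 1.7244, -0.0001, 1.113, -0.6649]
ee_pos [0.4927, -0.2928, 0.0976]
tool_rot [[0.9966, 0.0015, 0.0819], [-0.0819, -0.0015, 0.9966], [0.0016, -1.0, -0.0013]]
ft_force [0.4499, 0.13, 5.157]
gripper_width 0.0545
```

View pics/w3.png

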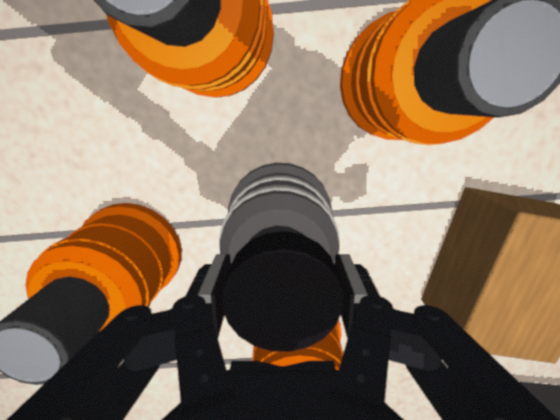

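It is gripped (opening 54.5 mm; the 5 N upward is from the pads swinging forward). I lift straight up, slowly at first.

>>> move_arm --pt "1 0 -0.2 0 0" --pt "1 0 -0.3 0 0" --pt "1 0 -0.4 0 0" --pt "1 0 -0.5 0 0" --pt "1 0 -0.6 0 0" --pt "1 0 -0.8 0 0" --pt "1 0 -1.2 0 0" --pt "1 0 -1.6 0 0" --pt "1 0 -2 0 0" --pt "1 0 -2 0 0"

```text
time: 4.52
ee_pos: [0.492, -0.2921, 0.194]
tool_rot: [[0.997, 0.0, 0.082], [-0.082, -0.0, 0.997], [0.0, -1.0, -0.0]]
ft_force: [0.2, -0.2, -1.0]
gripper_width: 0.0542
```

```bash
python3 - <<'E'
from h import *
st(); snap('wrist','w4.png');snap('scene','sc4.png')
E
```

```text
time 4.5167
joint_pos [-0.7469, 0.1885, 1.6545, 0.0, 1.2985, -0.6649]
ee_pos [0.492, -0.2921, 0.194]
tool_rot [[0.9966, 0.0001, 0.0819], [-0.0819, -0.0001, 0.9966], [0.0001, -1.0, -0.0001]]
ft_force [0.2205, -0.2291, -0.9731]
gripper_width 0.0542
```

View pics/w4.png

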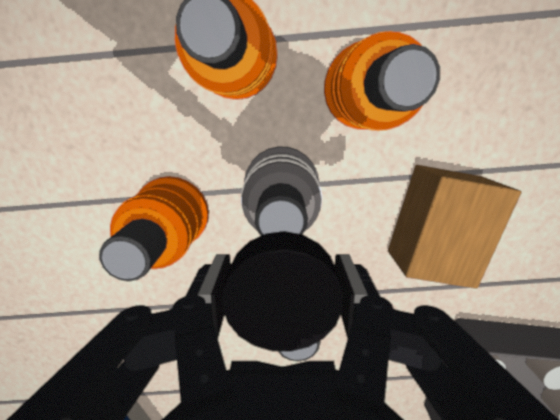

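View pics/sc4.png

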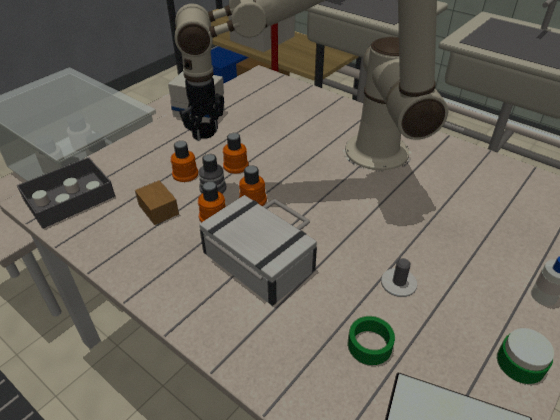

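```bash
python3 - <<'E'
from h import *
i=cv2.imread('pics/w4.png')[210:370,200:365]
i=np.clip(i.astype(float)*6,0,255).astype('uint8')
cv2.imwrite('pics/c6.png',cv2.resize(i,None,fx=3.6,fy=3.6,interpolation=cv2.INTER_CUBIC))
zc=.194+.0214
c=np.array([.492,-.292])
th=np.linspace(0,2*np.pi,9)[:-1]
for dy in (-.002,0,.002): print(dy,[proj('w4',[c[0]+.028*np.cos(t),c[1]+dy+.028*np.sin(t),zc]).tolist() for t in th])
# camera lens still in place?
print(px('w4',281,219,.115))
E
```

```text
-0.002 [[345.8, 295.6], [326.1, 258.2], [278.8, 244.4], [235.0, 264.8], [222.9, 304.1], [246.0, 337.5], [288.6, 348.3], [329.0, 332.0]]
0 [[345.7, 291.8], [326.0, 254.0], [278.4, 240.2], [234.4, 260.7], [222.3, 300.4], [245.5, 334.1], [288.3, 345.0], [328.8, 328.6]]
0.002 [[345.6, 288.0], [325.8, 249.9], [278.0, 235.9], [233.8, 256.6], [221.7, 296.7], [245.0, 330.7], [288.0, 341.7], [328.7, 325.1]]
[ 0.4903 -0.2945  0.115 ]
```

View pics/c6.png

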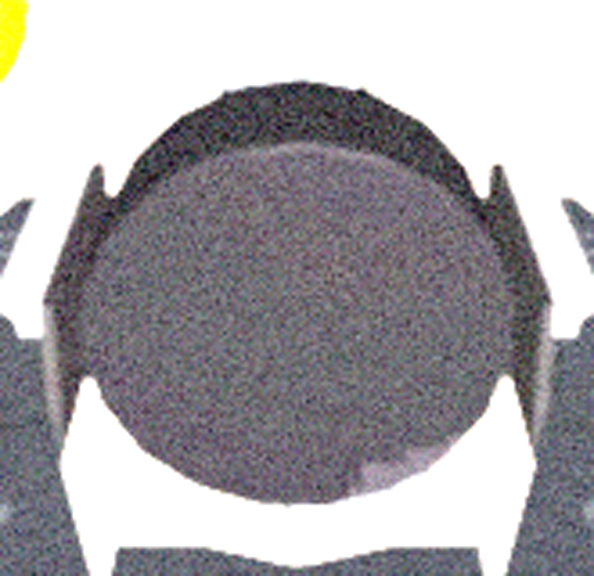

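```bash
python3 - <<'E'
from h import *
from scipy.optimize import least_squares
t=np.linspace(0,2*np.pi,181)
def f(p):
    q=np.array([proj('w4',[p[0]+.028*np.cos(a),p[1]+.028*np.sin(a),p[2]]) for a in t])
    return [q[:,0].min()-222.6,q[:,0].max()-342.1,q[:,1].min()-249.6,q[:,1].max()-349.6]
r=least_squares(f,[.492,-.292,.213],diff_step=1e-3);print(r.x,r.fun, r.x-[.492,-.2921,.194])
E
```

```text
[ 0.49089404 -0.29824258  0.2118631 ] [ 0.1 -0.1 -0.1  0.1] [-0.00110596 -0.00614258  0.0178631 ]
```

The cap's in-hand offset looks like (-1, -6) mm in the wrist camera's frame, but that may include wrist-camera bias (the lens also reads 2.5 mm off). I'll measure the post with the same camera at the same orientation so the bias cancels. Carrying it over now.

>>> move_arm --pt "1 -0.37 0 1 0" --pt "1 -0.37 0 2 0" --pt "1 -0.37 0 3 0" --pt "1 -0.37 0 4 0" --pt "1 -0.37 0 4 0" --pt "1 -0.37 0 4 0" --pt "1 -0.37 0 4 0" --pt "1 -0.37 0 4 0" --pt "1 -0.37 0 4 0" --pt "1 -0.37 0 4 0"

```text
time: 5.45
ee_pos: [0.481, 0.0522, 0.1909]
tool_rot: [[0.997, -0.003, 0.082], [-0.082, 0.001, 0.997], [-0.003, -1.0, 0.0]]
ft_force: [0.3, 0.6, -0.3]
gripper_width: 0.055
```

>>> move_arm --pt "1 -0.37 0 4 0" --pt "1 -0.37 0 4 0" --pt "1 -0.37 0 4 0" --pt "1 -0.37 0 4 0" --pt "1 -0.37 0 4 0" --pt "1 -0.37 0 3 0" --pt "1 -0.37 0 3 0" --pt "1 -0.37 0 2 0" --pt "1 -0.37 0 1 0" --pt "1 -0.37 0 0 0"

```text
time: 6.28
ee_pos: [0.4682, 0.343, 0.1909]
tool_rot: [[0.997, -0.002, 0.079], [-0.079, -0.001, 0.997], [-0.002, -1.0, -0.001]]
ft_force: [0.2, -0.1, 0.1]
gripper_width: 0.0547
```

```bash
python3 - <<'E'
from h import *
st(); snap('wrist','w5.png');print(proj('w5',[.47,.342,.08]))
i=cv2.imread('pics/w5.png')[130:370,150:400]
cv2.imwrite('pics/c7.png',cv2.resize(i,None,fx=2.4,fy=2.4,interpolation=cv2.INTER_CUBIC))
i=cv2.imread('pics/w5.png')[210:370,200:365]
i=np.clip(i.astype(float)*5,0,255).astype('uint8')
cv2.imwrite('pics/c8.png',cv2.resize(i,None,fx=3.6,fy=3.6,interpolation=cv2.INTER_CUBIC))
E
```

```text
time 6.2833
joint_pos [0.4241, 0.2139, 1.6313, 0.0004, 1.2988, 0.5035]
ee_pos [0.4682, 0.343, 0.1909]
tool_rot [[0.9968, -0.0023, 0.0795], [-0.0795, -0.0006, 0.9968], [-0.0022, -1.0, -0.0008]]
ft_force [0.1567, -0.0776, 0.0726]
gripper_width 0.0547
[285.3 203.6]
```

View pics/c7.png

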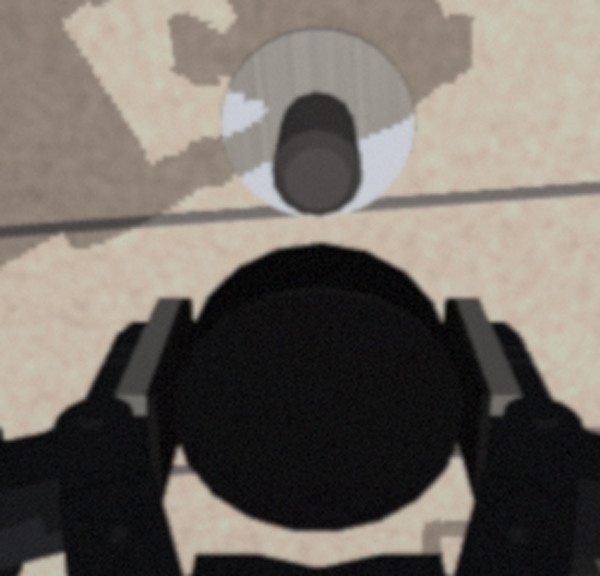

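View pics/c8.png

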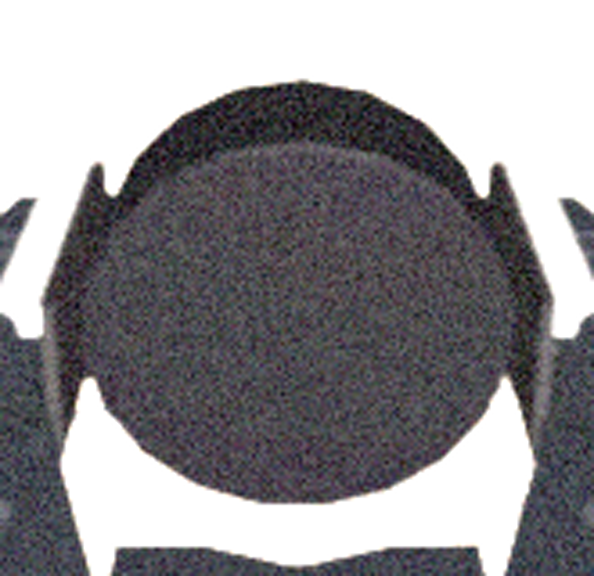

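```bash
python3 - <<'E'
from h import *
from scipy.optimize import least_squares
t=np.linspace(0,2*np.pi,181)
def f(p):
    q=np.array([proj('w5',[p[0]+.028*np.cos(a),p[1]+.028*np.sin(a),p[2]]) for a in t])
    return [q[:,0].min()-222.6,q[:,0].max()-342.1,q[:,1].min()-249.6,q[:,1].max()-349.3]
r=least_squares(f,[.492,.342,.213],diff_step=1e-3);print(r.x,r.x-[.4682,.343,.1909])
print(px('w5',282.1,203.7,.08), 'rim/disc', px('w5',150+317/2.4,130+121/2.4,.008))
E
```

```text
[0.46717507 0.33681756 0.20861473] [-0.00102493 -0.00618244  0.01771473]
[0.4672 0.3421 0.08  ] rim/disc [0.4672 0.3445 0.008 ]
```

>>> move_arm --pt "1 0 0.5 0.1 0" --pt "1 0 1 0.1 0" --pt "1 0 1.5 0.1 0" --pt "1 0 1.5 0 0" --pt "1 0 1.5 0 0" --pt "1 0 1.5 0 0" --pt "1 0 1 0 0" --pt "1 0 0.8 0 0" --pt "1 0 0.4 0 0" --pt "1 0 0 0 0"

```text
time: 7.17
ee_pos: [0.4698, 0.3441, 0.0943]
tool_rot: [[0.997, -0.001, 0.082], [-0.082, -0.001, 0.997], [-0.001, -1.0, -0.001]]
ft_force: [0.4, -0.6, 0.4]
gripper_width: 0.0546
```

```bash
python3 - <<'E'
from h import *
st()
for n in ['side','scene','wrist']: snap(n,n+'6.png')
print(proj('side6',[.469,.342,.08]),proj('scene6',[.469,.342,.08]))
for n,x,y in [('side',228-50,140-45),('scene',402-50,266-45)]:
    i=cv2.imread(f'pics/{n}6.png')[y:y+75,x:x+100]
    cv2.imwrite(f'pics/c_{n}6.png',cv2.resize(i,None,fx=7,fy=7,interpolation=cv2.INTER_CUBIC))
E
```

```text
time 7.1667
joint_pos [0.4249, 0.3305, 1.6957, -0.0, 1.1171, 0.5075]
ee_pos [0.4698, 0.3441, 0.0943]
tool_rot [[0.9966, -0.0015, 0.0825], [-0.0825, -0.0007, 0.9966], [-0.0014, -1.0, -0.0008]]
ft_force [0.3785, -0.5644, 0.3637]
gripper_width 0.0546
[227.5 136.4] [403.2 261.6]
```

View pics/c_side6.png

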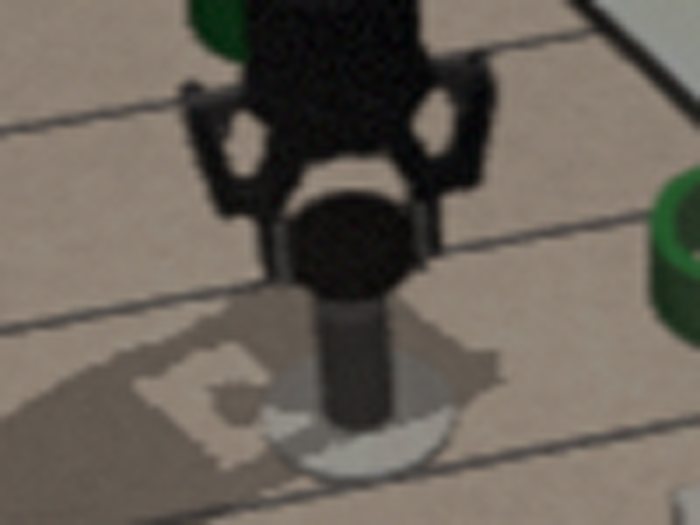

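View pics/c_scene6.png

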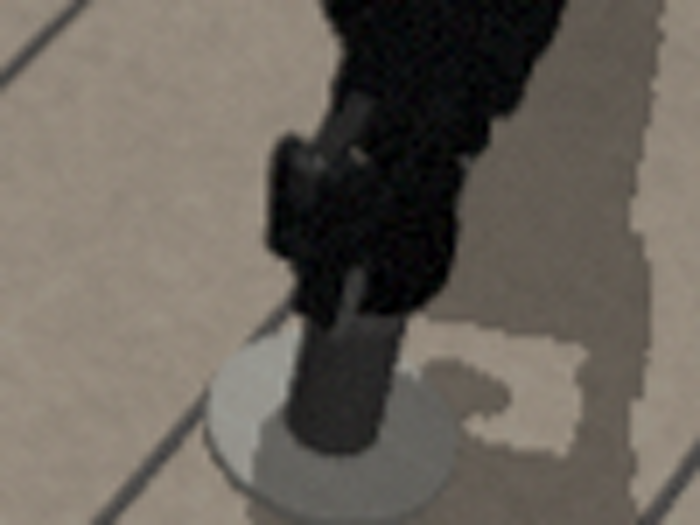

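View pics/wrist6.png

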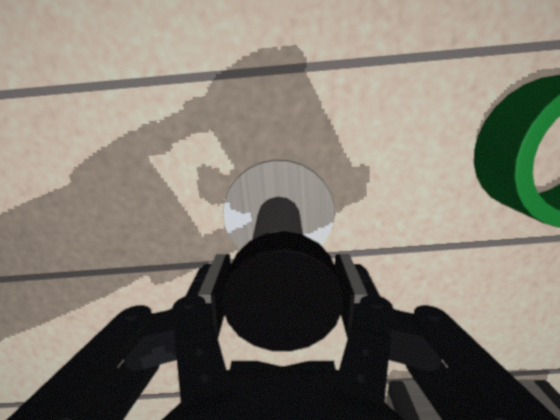

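```bash
python3 - <<'E'
from h import *
t=np.linspace(0,2*np.pi,73)
for n,x,y in [('side',178,95),('scene',352,221)]:
    i=cv2.imread(f'pics/{n}6.png')[y:y+75,x:x+100].astype(float)
    i=np.clip(i*2.5,0,255).astype('uint8')
    i=cv2.resize(i,None,fx=8,fy=8,interpolation=cv2.INTER_CUBIC)
    for c,r,z,col in [((.468,.342),.012,.08,(0,255,0)),((.468,.342),.045,.008,(0,255,0)),((.4688,.338),.028,.112,(0,0,255)),((.4688,.338),.028,.092,(0,0,255)),((.4688,.344),.028,.112,(255,0,0)),((.4688,.344),.028,.092,(255,0,0))]:
        q=np.array([proj(n+'6',[c[0]+r*np.cos(a),c[1]+r*np.sin(a),z]) for a in t])
        q=((q-[x,y]+.5)*8-.5).round().astype(int)
        cv2.polylines(i,[q],True,col,1)
    cv2.imwrite(f'pics/d_{n}6.png',i)
E
```

```text
(no output)
```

View pics/d_side6.png

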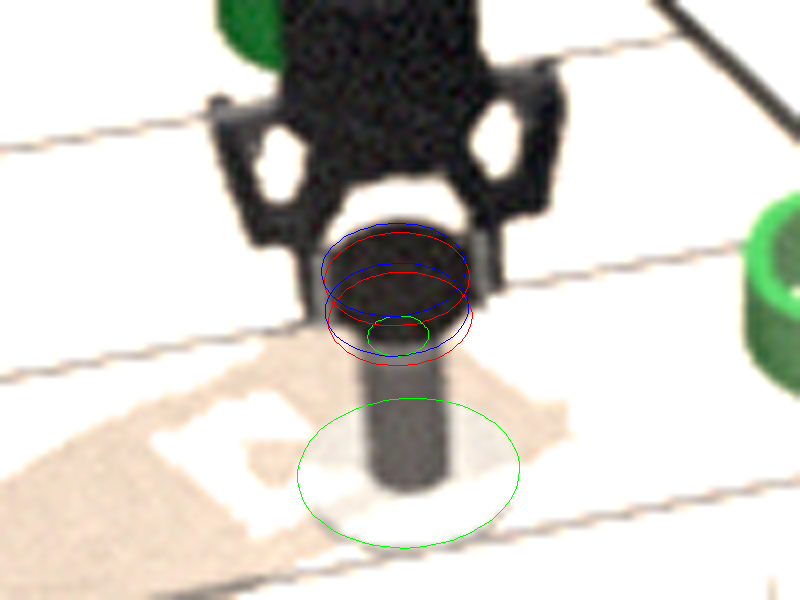

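View pics/d_scene6.png

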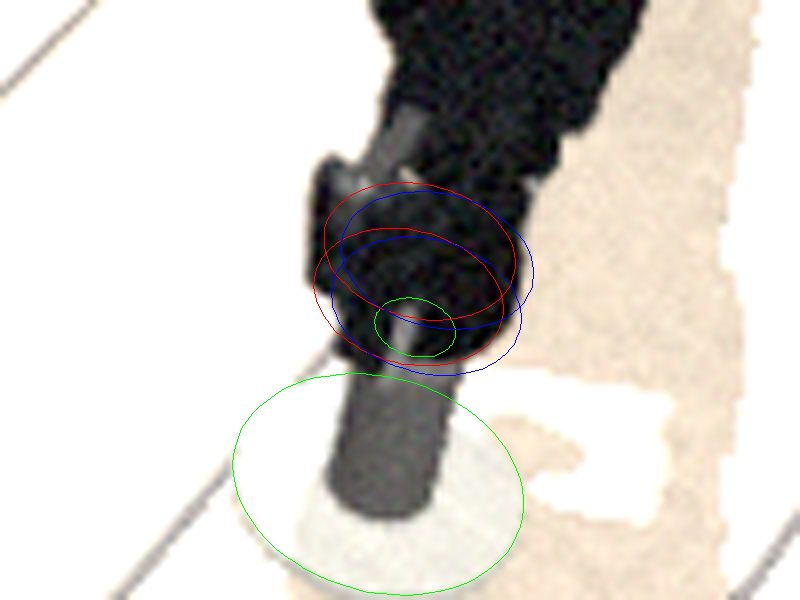

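Overlaying models on both views puts the cap at y≈0.343 (top ≈0.115), against post y≈0.342. It is well within the 7 mm play, so I descend onto the post gently.

>>> move_arm --pt "1 0 0.4 0 0" --pt "1 0 0.5 0 0" --pt "1 0 0.5 0 0" --pt "1 0 0.4 0 0" --pt "1 0 0.3 0 0" --pt "1 0 0.2 0 0" --pt "1 0 0.1 0 0" --pt "1 0 0.1 0 0" --pt "1 0 0 0 0" --pt "1 0 0 0 0"

```text
time: 8.15
ee_pos: [0.4703, 0.3448, 0.0704]
tool_rot: [[0.997, 0.0, 0.082], [-0.082, 0.0, 0.997], [0.0, -1.0, 0.0]]
ft_force: [-0.8, -0.3, 0.6]
gripper_width: 0.0545
```

>>> move_arm --pt "1 0 0.1 0 0" --pt "1 0 0.1 0 0" --pt "1 0 0.1 0 0" --pt "1 0 0.1 0 0" --pt "1 0 0.1 0 0" --pt "1 0 0 0 0" --pt "1 0 0 0 0" --pt "1 0 0 0 0" --pt "1 0 0 0 0" --pt "1 0 0 0 0"

```text
time: 8.98
ee_pos: [0.4702, 0.3448, 0.0654]
tool_rot: [[0.997, 0.0, 0.082], [-0.082, 0.0, 0.997], [0.0, -1.0, 0.0]]
ft_force: [-0.4, 0.0, 0.5]
gripper_width: 0.0544
```

>>> move_arm --pt "1 0 0.05 0 0" --pt "1 0 0.05 0 0" --pt "1 0 0.05 0 0" --pt "1 0 0.05 0 0" --pt "1 0 0.05 0 0" --pt "1 0 0 0 0" --pt "1 0 0 0 0" --pt "1 0 0 0 0" --pt "1 0 0 0 0" --pt "1 0 0 0 0"

```text
time: 9.82
ee_pos: [0.4701, 0.3448, 0.0628]
tool_rot: [[0.997, 0.0, 0.082], [-0.082, 0.0, 0.997], [0.0, -1.0, 0.0]]
ft_force: [0.3, 0.4, -0.4]
gripper_width: 0.0549
```

```bash
python3 - <<'E'
from h import *
st()
for n in ['side','scene']: snap(n,n+'7.png')
for n,x,y in [('side',178,95),('scene',352,221)]:
    i=cv2.imread(f'pics/{n}7.png')[y:y+75,x:x+100].astype(float)
    i=np.clip(i*2.5,0,255).astype('uint8')
    cv2.imwrite(f'pics/d_{n}7.png',cv2.resize(i,None,fx=7,fy=7,interpolation=cv2.INTER_CUBIC))
E
```

```text
time 9.8167
joint_pos [0.4256, 0.3765, 1.7076, 0.0, 1.0574, 0.5076]
ee_pos [0.4701, 0.3448, 0.0628]
tool_rot [[0.9966, 0.0, 0.0819], [-0.0819, 0.0, 0.9966], [0.0, -1.0, 0.0]]
ft_force [0.3496, 0.3796, -0.3633]
gripper_width 0.0549
```

View pics/d_side7.png

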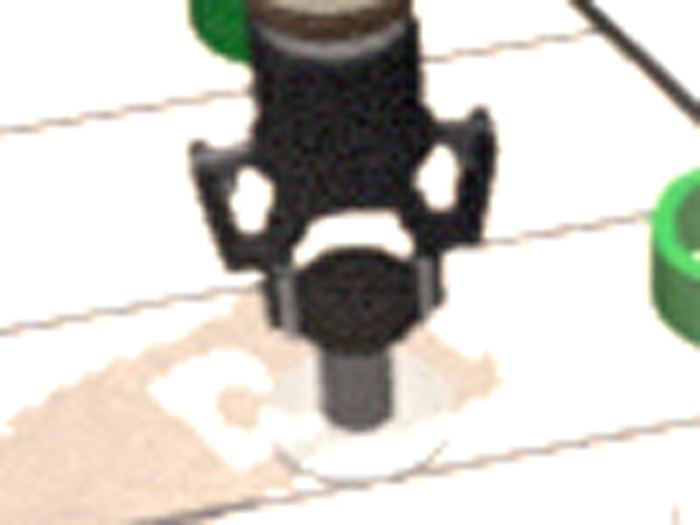

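View pics/d_scene7.png

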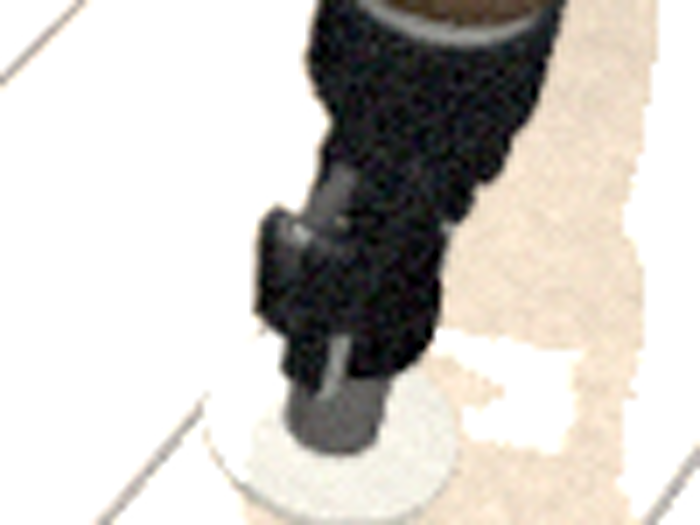

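>>> move_arm --pt "1 0 0.05 0 0" --pt "1 0 0.05 0 0" --pt "1 0 0.05 0 0" --pt "1 0 0.05 0 0" --pt "1 0 0 0 0" --pt "1 0 0 0 0" --pt "1 0 0 0 0" --pt "1 0 0 0 0" --pt "1 0 0 0 0" --pt "1 0 0 0 0"

```text
time: 10.75
ee_pos: [0.4703, 0.3448, 0.0625]
tool_rot: [[0.997, -0.0, 0.082], [-0.082, -0.0, 0.997], [-0.0, -1.0, -0.0]]
ft_force: [-6.2, -2.5, 12.0]
gripper_width: 0.0547
```

>>> move_arm --pt "1 0 0.05 0 0" --pt "1 0 0.05 0 0" --pt "1 0 0 0 0" --pt "1 0 0 0 0" --pt "1 0 0 0 0" --pt "1 0 0 0 0" --pt "1 0 0 0 0" --pt "1 0 0 0 0" --pt "1 0 0 0 0" --pt "1 0 0 0 0"

```text
time: 11.58
ee_pos: [0.4703, 0.3448, 0.0625]
tool_rot: [[0.997, -0.0, 0.081], [-0.081, -0.001, 0.997], [-0.0, -1.0, -0.001]]
ft_force: [-8.8, -3.8, 18.2]
gripper_width: 0.0546
```

Contact came at TCP z=0.0625, which matches the cap ceiling resting on the post (expected ≈0.0626). I unload the push and open.

>>> move_arm --pt "1 0 -0.1 0 0" --pt "1 0 -0.1 0 0" --pt "1 0 -0.05 0 0" --pt "1 0 0 0 0" --pt "0.1 0 0 0 0" --pt "-0.1 0 0 0 0" --pt "-0.3 0 0 0 0" --pt "-0.6 0 0 0 0" --pt "-1 0 0 0 0" --pt "-1 0 0 0 0"

```text
time: 12.42
ee_pos: [0.4698, 0.3446, 0.0618]
tool_rot: [[0.997, -0.001, 0.082], [-0.082, -0.0, 0.997], [-0.001, -1.0, -0.0]]
ft_force: [-0.2, 0.1, -0.8]
gripper_width: 0.0857
```

```bash
python3 - <<'E'
from h import *
st()
for n in ['wrist','side']: snap(n,n+'8.png')
E
```

```text
time 12.4167
joint_pos [0.4256, 0.3778, 1.7083, -0.0, 1.0564, 0.5076]
ee_pos [0.4698, 0.3446, 0.0618]
tool_rot [[0.9966, -0.0008, 0.082], [-0.082, -0.0004, 0.9966], [-0.0008, -1.0, -0.0004]]
ft_force [-0.1549, 0.0968, -0.781]
gripper_width 0.0857
```

View pics/wrist8.png

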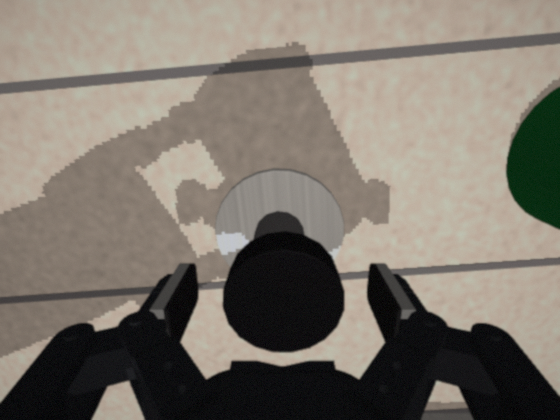

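The cap sits free and level between the open fingers, centre about (283, 292). I retreat straight up.

>>> move_arm --pt "-1 0 -0.5 0 0" --pt "-1 0 -1 0 0" --pt "-1 0 -1.3 0 0" --pt "-1 0 -1.5 0 0" --pt "-1 0 -1.5 0 0" --pt "-1 0 -2 0 0" --pt "-1 0 -2 0 0" --pt "-1 0 -2 0 0" --pt "-1 0 -1.2 0 0" --pt "-1 0 -0.5 0 0"

```text
time: 13.35
ee_pos: [0.4716, 0.3455, 0.2011]
tool_rot: [[0.997, 0.005, 0.082], [-0.082, 0.002, 0.997], [0.005, -1.0, 0.003]]
ft_force: [0.8, 0.7, -0.5]
gripper_width: 0.0853
```

```bash
python3 - <<'E'
from h import *
st()
for n in ['side','scene','wrist']: snap(n,n+'9.png')
tiles=[]
for n,x,y in [('side',178,95),('scene',352,221),('wrist',230,150)]:
    i=cv2.imread(f'pics/{n}9.png')[y:y+75,x:x+100]
    if n=='wrist': print(px('wrist9',282,190,.084))
    tiles.append(cv2.resize(i,(400,300),interpolation=cv2.INTER_CUBIC))
tiles.append(cv2.resize(cv2.imread('pics/scene9.png'),(400,300)))
cv2.imwrite('pics/t9.png',np.vstack([np.hstack(tiles[:2]),np.hstack(tiles[2:])]))
b=[.509,.026];s=sensors.read_state();d=np.array(b)-s['ee_pos'][:2];R=s['tool_rot'];print(R.T@np.append(d,0)*100)
E
```

```text
time 13.35
joint_pos [0.4257, 0.2091, 1.616, 0.0, 1.3107, 0.5076]
ee_pos [0.4716, 0.3455, 0.2011]
tool_rot [[0.9966, 0.0052, 0.0818], [-0.0818, 0.0024, 0.9966], [0.005, -1.0, 0.0028]]
ft_force [0.8458, 0.7023, -0.4609]
gripper_width 0.0853
[0.4711 0.3556 0.084 ]
[ 6.49084246e+00 -8.96668016e-04 -3.14464918e+01]
```

View pics/t9.png

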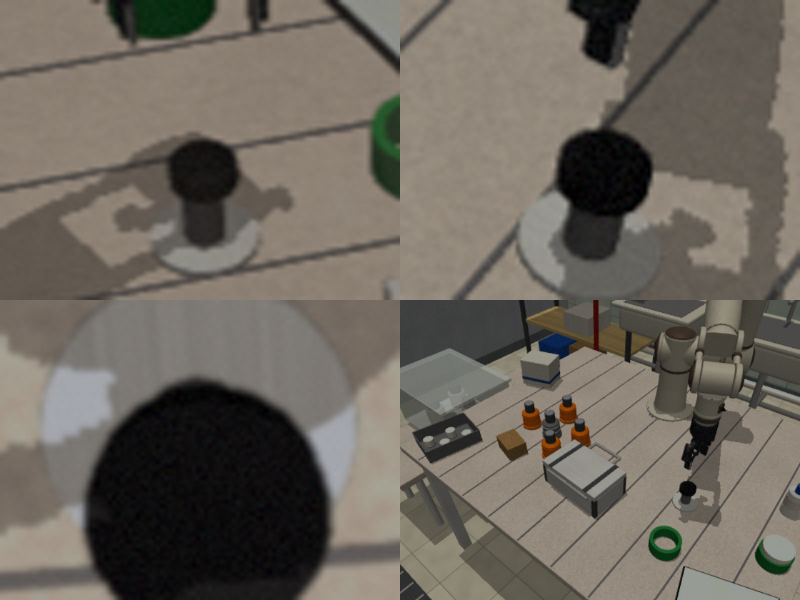

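The cap is level and seated on the post in both views. Next I go above the bar, fingers part-closed to clear the lid edge.

>>> move_arm --pt "-1 0.65 0 -1.5 0" --pt "-0.5 0.65 0 -3 0" --pt "0.2 0.65 0 -3.5 0" --pt "0.2 0.65 0 -4 0" --pt "0.2 0.65 0 -4 0" --pt "0.2 0.65 0 -4 0" --pt "0.2 0.65 0 -4 0" --pt "0.2 0.65 0 -3.5 0" --pt "0.2 0.65 0 -2.5 0" --pt "0.2 0.65 0 -1.5 0"

```text
time: 14.33
ee_pos: [0.5081, 0.0228, 0.1957]
tool_rot: [[0.996, -0.003, 0.085], [-0.085, -0.0, 0.996], [-0.003, -1.0, -0.0]]
ft_force: [0.4, 1.2, -0.1]
gripper_width: 0.0343
```

```bash
python3 - <<'E'
from h import *
st()
snap('wrist','w10.png');print(proj('w10',[.509,.026,.0965]))
c=np.array([.509,.026]);u=np.array([.08,.9968])
print(proj('w10',[*(c+.06*u),.0965]),proj('w10',[*(c-.06*u),.0965]))
E
```

```text
time 14.3333
joint_pos [-0.1927, 0.0259, 1.8274, -0.0007, 1.2912, -0.1078]
ee_pos [0.5081, 0.0228, 0.1957]
tool_rot [[0.9964, -0.003, 0.0846], [-0.0846, -0.0001, 0.9964], [-0.003, -1.0, -0.0004]]
ft_force [0.3909, 1.1587, -0.0507]
gripper_width 0.0343
[284.  203.5]
[283.9 129.3] [284.2 266.9]
```

View pics/w10.png

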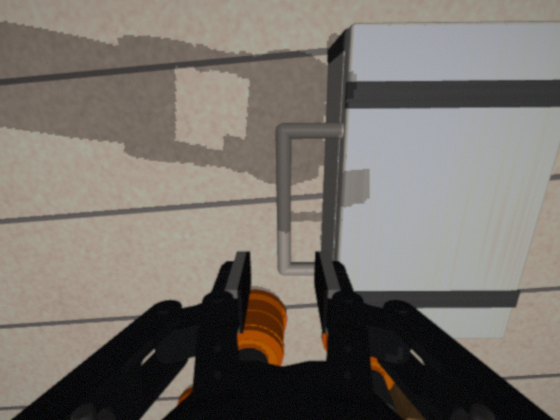

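The bar is at x≈284, vertical in the image, ends at y≈129 and 267 as predicted. The fingers are centred at ≈282. I descend around it.

>>> move_arm --pt "0.2 0.1 0.7 0.2 0" --pt "0.2 0 1.2 0 0" --pt "0.2 0 1.5 0 0" --pt "0.2 0 1.5 0 0" --pt "0.2 0 1.5 0 0" --pt "0.2 0 1.5 0 0" --pt "0.2 0 1.3 0 0" --pt "0.2 0 1 0 0" --pt "0.2 0 0.6 0 0" --pt "0.2 0 0 0 0"

```text
time: 15.22
ee_pos: [0.5086, 0.0285, 0.0871]
tool_rot: [[0.997, -0.004, 0.081], [-0.081, 0.001, 0.997], [-0.004, -1.0, 0.001]]
ft_force: [0.0, -0.1, 0.2]
gripper_width: 0.034
```

```bash
python3 - <<'E'
from h import *
st()
snap('wrist','w11.png');snap('side','s11.png')
E
```

```text
time 15.2167
joint_pos [-0.1817, 0.1709, 1.9067, 0.0002, 1.0682, -0.1009]
ee_pos [0.5086, 0.0285, 0.0871]
tool_rot [[0.9967, -0.004, 0.0807], [-0.0807, 0.0009, 0.9967], [-0.0041, -1.0, 0.0005]]
ft_force [0.0018, -0.0596, 0.2383]
gripper_width 0.034
```

View pics/w11.png

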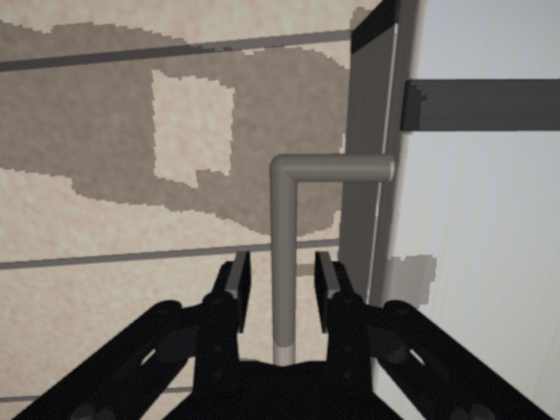

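View pics/s11.png

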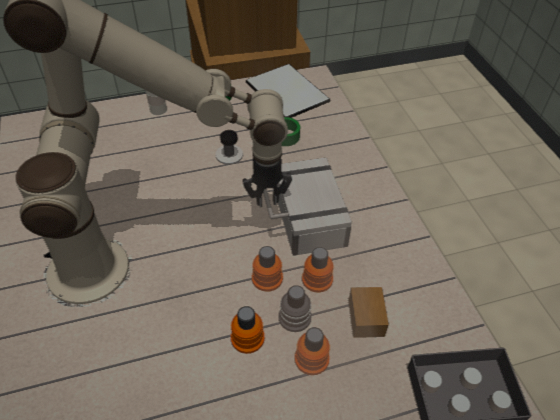

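The bar runs between the fingers at x≈284. Closing lightly.

>>> move_arm --pt "1 0 0 0 0" --pt "1 0 0 0 0" --pt "1 0 0 0 0" --pt "1 0 0 0 0" --pt "1 0 0 0 0" --pt "1 0 0 0 0" --pt "1 0 0 0 0" --pt "1 0 0 0 0" --pt "1 0 0 0 0" --pt "1 0 0 0 0" --newtons 25

```text
time: 16.15
ee_pos: [0.5091, 0.0276, 0.0897]
tool_rot: [[0.997, -0.003, 0.082], [-0.082, 0.0, 0.997], [-0.003, -1.0, 0.0]]
ft_force: [-5.7, 0.5, 2.9]
gripper_width: 0.0111
```

```bash
python3 - <<'E'
from h import *
st()
s=sensors.read_state();p0=s['ee_pos'];R=s['tool_rot']
# path: bar displacement along case -x->+x and z
f=lambda q:(-(.205*np.cos(q)-.0115*np.sin(q)),.205*np.sin(q)+.0115*np.cos(q))
qs=np.concatenate([np.linspace(0,.9,21)])
prev=f(0)
for q in np.arange(0.05,1.31,.05):
    c=f(q);print(round(q,2),'dx %.2f up %.2f'%((c[0]-prev[0])*100,(c[1]-prev[1])*100), 'cum %.1f %.1f'%((c[0]+.205)*1000,(c[1]-.0115)*1000));prev=c
E
```

```text
time 16.15
joint_pos [-0.1831, 0.1672, 1.9049, -0.0003, 1.0725, -0.1013]
ee_pos [0.5091, 0.0276, 0.0897]
tool_rot [[0.9967, -0.0029, 0.0816], [-0.0816, 0.0002, 0.9967], [-0.003, -1.0, 0.0]]
ft_force [-5.671, 0.5187, 2.8659]
gripper_width 0.0111
0.05 dx 0.08 up 1.02 cum 0.8 10.2
0.1 dx 0.13 up 1.02 cum 2.2 20.4
0.15 dx 0.18 up 1.01 cum 4.0 30.5
0.2 dx 0.24 up 1.00 cum 6.4 40.5
0.25 dx 0.28 up 0.99 cum 9.2 50.4
0.3 dx 0.33 up 0.97 cum 12.6 60.1
0.35 dx 0.38 up 0.95 cum 16.4 69.6
0.4 dx 0.43 up 0.93 cum 20.7 78.9
0.45 dx 0.47 up 0.91 cum 25.4 88.0
0.5 dx 0.52 up 0.89 cum 30.6 96.9
0.55 dx 0.56 up 0.86 cum 36.2 105.5
0.6 dx 0.61 up 0.83 cum 42.3 113.7
0.65 dx 0.65 up 0.80 cum 48.8 121.7
0.7 dx 0.69 up 0.76 cum 55.6 129.4
0.75 dx 0.72 up 0.73 cum 62.8 136.7
0.8 dx 0.76 up 0.69 cum 70.4 143.6
0.85 dx 0.79 up 0.65 cum 78.3 150.1
0.9 dx 0.82 up 0.61 cum 86.6 156.2
0.95 dx 0.85 up 0.57 cum 95.1 161.9
1.0 dx 0.88 up 0.53 cum 103.9 167.2
1.05 dx 0.91 up 0.48 cum 113.0 172.0
1.1 dx 0.93 up 0.44 cum 122.3 176.4
1.15 dx 0.95 up 0.39 cum 131.8 180.3
1.2 dx 0.97 up 0.34 cum 141.4 183.7
1.25 dx 0.98 up 0.29 cum 151.3 186.7
1.3 dx 1.00 up 0.24 cum 161.2 189.1
```

Gripped (11.1 mm on a 12 mm bar). I lift along the arc to q≈0.5.

>>> move_arm --pt "1 0.08 -1.02 0 0" --pt "1 0.13 -1.02 0 0" --pt "1 0.18 -1.01 0 0" --pt "1 0.24 -1.0 0 0" --pt "1 0.28 -0.99 0 0" --pt "1 0.33 -0.97 0 0" --pt "1 0.38 -0.95 0 0" --pt "1 0.43 -0.93 0 0" --pt "1 0.47 -0.91 0 0" --pt "1 0.52 -0.89 0 0"

```text
time: 16.98
ee_pos: [0.538, 0.0253, 0.1873]
tool_rot: [[0.997, -0.007, 0.081], [-0.081, 0.001, 0.997], [-0.007, -1.0, 0.0]]
ft_force: [-13.4, 0.2, 4.6]
gripper_width: 0.0108
```

```bash
python3 - <<'E'
from h import *
st()
snap('wrist','w12.png');snap('side','s12.png')
E
```

```text
time 16.9833
joint_pos [-0.177, 0.1156, 1.7499, -0.0007, 1.2834, -0.0953]
ee_pos [0.538, 0.0253, 0.1873]
tool_rot [[0.9967, -0.0073, 0.0814], [-0.0814, 0.0006, 0.9967], [-0.0073, -1.0, 0.0]]
ft_force [-13.3725, 0.1944, 4.5907]
gripper_width 0.0108
```

View pics/s12.png

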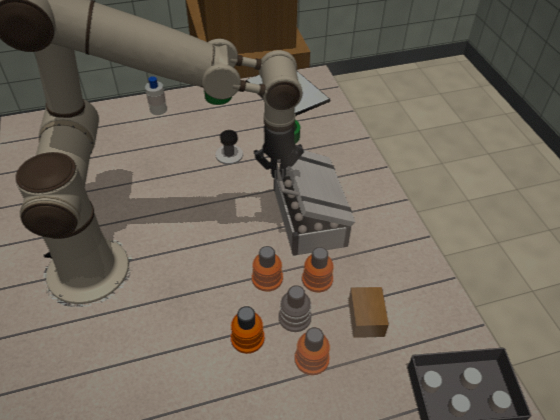

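View pics/w12.png

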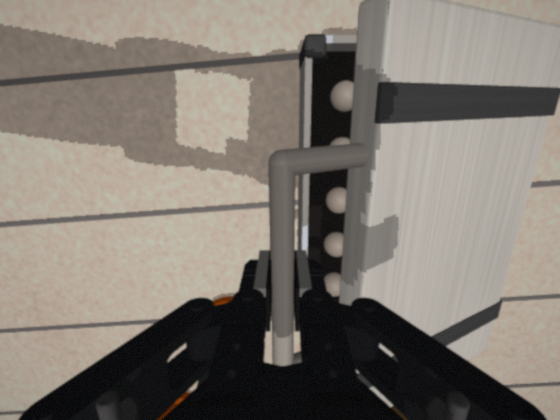

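The lid follows. There is about a 14 N radial push toward the hinge, so I take 2.5 mm out of x and continue to q≈0.95.

>>> move_arm --pt "1 0.46 -0.86 0 0" --pt "1 0.56 -0.83 0 0" --pt "1 0.6 -0.8 0 0" --pt "1 0.64 -0.76 0 0" --pt "1 0.72 -0.73 0 0" --pt "1 0.76 -0.69 0 0" --pt "1 0.79 -0.65 0 0" --pt "1 0.82 -0.61 0 0" --pt "1 0.85 -0.57 0 0" --pt "1 0 0 0 0"

```text
time: 17.92
ee_pos: [0.6047, 0.0201, 0.2565]
tool_rot: [[0.997, 0.007, 0.082], [-0.082, 0.0, 0.997], [0.007, -1.0, 0.001]]
ft_force: [-6.3, 2.3, 8.8]
gripper_width: 0.0112
```

```bash
python3 - <<'E'
from h import *
st()
def q_of(p):
    b=np.array(p)+[0,0,.0112-.0045]  # bar rel. TCP: shut TCP z .0897 -> .0965
    h=np.array([.7125,.0105]);ex=np.array([.9967,-.0819])
    xb=-(b[:2]-h)@ex; zb=b[2]-.085
    return np.arctan2(zb,xb)-np.arctan2(.0115,.205), np.hypot(xb,zb)
print(q_of([.5091,.0276,.0897]),q_of([.538,.0253,.1873]),q_of(sensors.read_state()['ee_pos']), np.hypot(.205,.0115))
E
```

```text
time 17.9167
joint_pos [-0.1668, 0.2193, 1.4932, 0.0013, 1.4227, -0.0853]
ee_pos [0.6047, 0.0201, 0.2565]
tool_rot [[0.9966, 0.0066, 0.0816], [-0.0816, 0.0002, 0.9967], [0.0065, -1.0, 0.0007]]
ft_force [-6.3154, 2.2522, 8.8072]
gripper_width 0.0112
(np.float64(-0.0002498142984453666), np.float64(0.20444734987456528)) (np.float64(0.5006688262456673), np.float64(0.20628551347468127)) (np.float64(0.9689991332061122), np.float64(0.20852726171356042)) 0.2053223076044101
```

q≈0.96, still about 10 N radial. I add an outward correction and go slowly past balance to q≈1.22.

>>> move_arm --pt "1 0.45 -0.4 0 0" --pt "1 0.48 -0.38 0 0" --pt "1 0.52 -0.35 0 0" --pt "1 0.55 -0.31 0 0" --pt "1 0.56 -0.28 0 0" --pt "1 0.57 -0.25 0 0" --pt "1 0.58 -0.22 0 0" --pt "1 0.58 -0.18 0 0" --pt "1 0.58 -0.15 0 0" --pt "1 0 0 0 0"

```text
time: 18.75
ee_pos: [0.6528, 0.0163, 0.2781]
tool_rot: [[0.997, 0.004, 0.082], [-0.082, 0.001, 0.997], [0.004, -1.0, 0.001]]
ft_force: [-1.6, 5.4, 6.1]
gripper_width: 0.0108
```

```bash
cat >> h.py <<'E'
def q_of(p):
    b=np.array(p)+[0,0,.0067]
    h=np.array([.7125,.0105]);ex=np.array([.9967,-.0819])
    xb=-(b[:2]-h)@ex; zb=b[2]-.085
    return np.arctan2(zb,xb)-np.arctan2(.0115,.205), np.hypot(xb,zb)
E
python3 - <<'E'
from h import *
st();print(q_of(sensors.read_state()['ee_pos']))
snap('wrist','w13.png');snap('side','s13.png');snap('scene','sc13.png')
E
```

```text
time 18.75
joint_pos [-0.1603, 0.3349, 1.3115, 0.0015, 1.4917, -0.0788]
ee_pos [0.6528, 0.0163, 0.2781]
tool_rot [[0.9967, 0.0037, 0.0815], [-0.0815, 0.0009, 0.9967], [0.0036, -1.0, 0.0012]]
ft_force [-1.6391, 5.3912, 6.0989]
gripper_width 0.0108
(np.float64(1.2231520553099235), np.float64(0.20862325545010976))
```

View pics/s13.png

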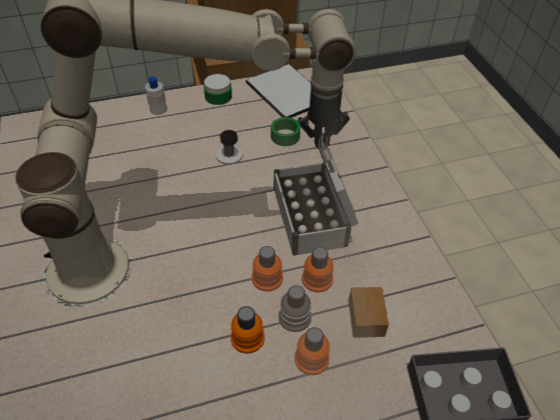

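View pics/w13.png

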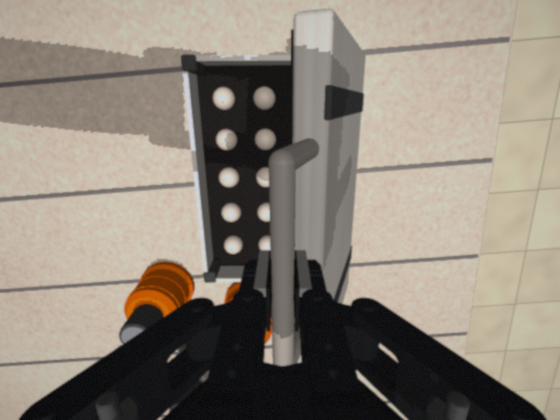

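View pics/sc13.png

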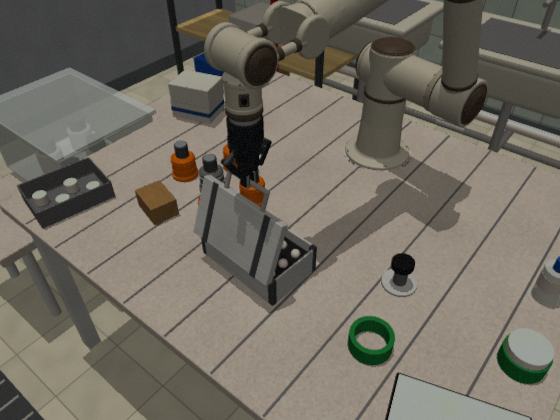

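The lid is at q≈1.22, held. I push slightly further to ≈1.28 and start easing back.

>>> move_arm --pt "1 0.4 -0.14 0 0" --pt "1 0.4 -0.12 0 0" --pt "1 0.4 -0.11 0 0" --pt "1 0 0 0 0" --pt "1 0 0 0 0" --pt "1 -0.3 0.08 0 0" --pt "1 -0.4 0.12 0 0" --pt "1 -0.5 0.15 0 0" --pt "1 -0.5 0.17 0 0" --pt "1 -0.5 0.18 0 0"

```text
time: 19.73
ee_pos: [0.6422, 0.017, 0.2738]
tool_rot: [[0.997, 0.004, 0.082], [-0.082, 0.001, 0.997], [0.004, -1.0, 0.001]]
ft_force: [0.4, 5.5, 4.1]
gripper_width: 0.0107
```

```bash
python3 - <<'E'
from h import *
st();print(q_of(sensors.read_state()['ee_pos']))
E
```

```text
time 19.7333
joint_pos [-0.1618, 0.309, 1.3519, 0.0012, 1.4769, -0.08]
ee_pos [0.6422, 0.017, 0.2738]
tool_rot [[0.9966, 0.0038, 0.0818], [-0.0818, 0.0006, 0.9967], [0.0038, -1.0, 0.0009]]
ft_force [0.4463, 5.524, 4.1419]
gripper_width 0.0107
(np.float64(1.16825381329503), np.float64(0.2078290690998277))
```

>>> move_arm --pt "1 -0.5 0.2 0 0" --pt "1 -0.5 0.21 0 0" --pt "1 -0.5 0.22 0 0" --pt "1 -0.5 0.24 0 0" --pt "1 -0.5 0.25 0 0" --pt "1 -0.5 0.26 0 0" --pt "1 -0.5 0.28 0 0" --pt "1 -0.4 0.25 0 0" --pt "1 -0.3 0.18 0 0" --pt "1 -0.16 0.1 0 0"

```text
time: 20.57
ee_pos: [0.5971, 0.0204, 0.2506]
tool_rot: [[0.997, -0.0, 0.082], [-0.082, 0.0, 0.997], [-0.0, -1.0, 0.0]]
ft_force: [1.6, 5.3, -1.3]
gripper_width: 0.0107
```

>>> move_arm --pt "1 0 0 0 0" --pt "1 0 0 0 0" --pt "1 0 0 0 0" --pt "1 0 0 0 0" --pt "1 0 0 0 0" --pt "1 0 0 0 0" --pt "1 0 0 0 0" --pt "1 0 0 0 0" --pt "1 0 0 0 0" --pt "1 0 0 0 0"

```text
time: 21.4
ee_pos: [0.5974, 0.0204, 0.2508]
tool_rot: [[0.997, -0.001, 0.082], [-0.082, 0.001, 0.997], [-0.001, -1.0, 0.0]]
ft_force: [0.1, 5.0, -0.4]
gripper_width: 0.0106
```

```bash
python3 - <<'E'
from h import *
st();s=sensors.read_state();print(q_of(s['ee_pos']),np.abs(s['joint_vel']).max())
for n in ['wrist','side','scene']: snap(n,n+'14.png')
E
```

```text
time 21.4
joint_pos [-0.168, 0.2095, 1.516, 0.0004, 1.4167, -0.0861]
ee_pos [0.5974, 0.0204, 0.2508]
tool_rot [[0.9966, -0.0006, 0.0819], [-0.0819, 0.0005, 0.9966], [-0.0006, -1.0, 0.0005]]
ft_force [0.0904, 4.9708, -0.3999]
gripper_width 0.0106
(np.float64(0.9244825178818351), np.float64(0.20758682332859546)) 0.0014275689464708658
```

View pics/wrist14.png

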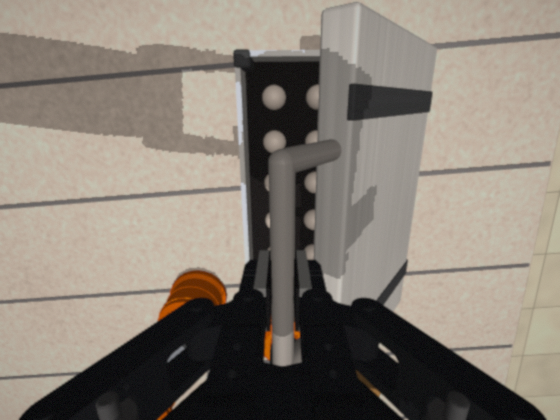

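View pics/side14.png

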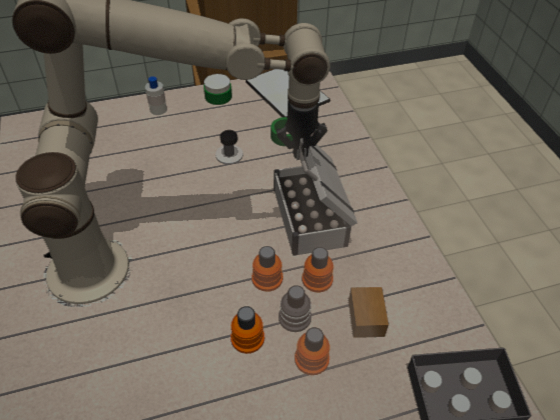

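View pics/scene14.png

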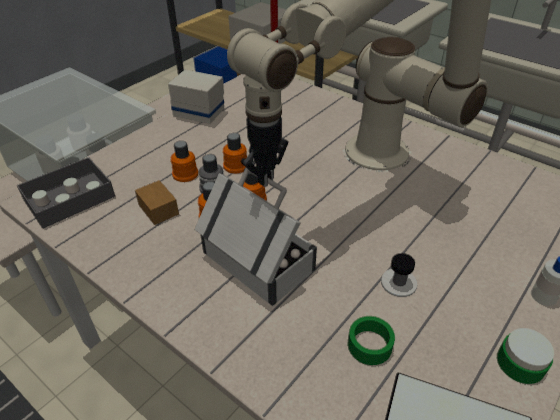

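```bash
python3 - <<'E'
from h import *
h=np.array([.7125,.0105,.085]);ex=np.array([.9967,-.0819,0]);ey=np.array([.0819,.9967,0]);ez=np.array([0,0,1.])
i=cv2.imread('pics/scene14.png');x,y=180,150
i=cv2.resize(i[y:y+150,x:x+200],None,fx=4,fy=4,interpolation=cv2.INTER_CUBIC)
for q,col in [(.8,(255,0,0)),(.925,(0,255,0)),(1.05,(0,0,255))]:
    P=[]
    for a,s in [(0,-1),(.16,-1),(.16,1),(0,1)]:
        p=h+ey*.13*s+ex*(-(a*np.cos(q)-.022*np.sin(q)))+ez*(a*np.sin(q)+.022*np.cos(q)); P.append(proj('scene14',p))
    cv2.polylines(i,[((np.array(P)-[x,y]+.5)*4-.5).round().astype(int)],True,col,1)
cv2.imwrite('pics/d14.png',i)
E
```

```text
(no output)
```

View pics/d14.png

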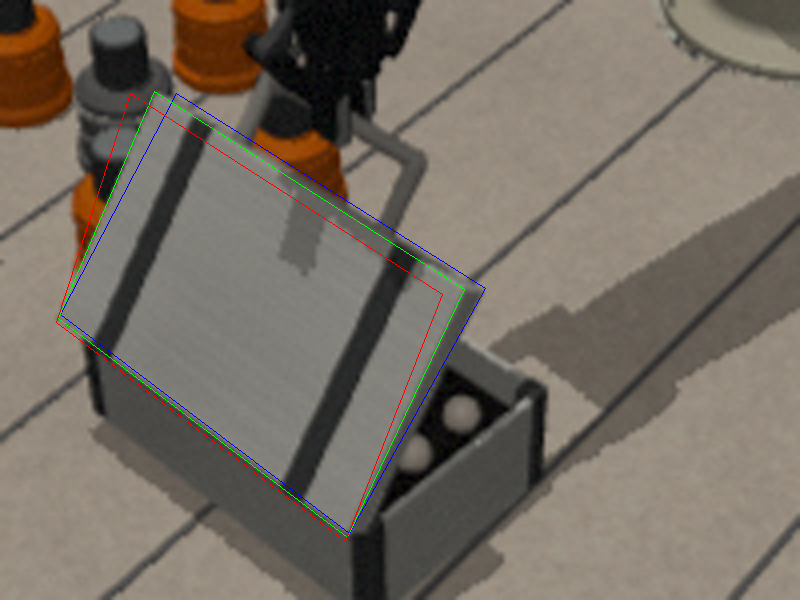

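The green overlay (q=0.925) fits the lid face. It is still and below balance, and the camera is upright with its lens bare. Handing in while holding.

```bash
python3 - <<'E'
from h import *
print(workorder.close_job());st()
E
```

```text
the job is handed in; nothing more can be done
None
the job is handed in; nothing more can be done
```

I did both parts in the order asked and handed the job in at about 21.6 s, still holding the lid; no verdict is reported back.

- **Cap:** I lifted it off the grey camera and set it over the cap stand's post, then let go. Contact came at the height expected for full seating, and afterwards it looked level in the side and scene views. The camera is still upright in its place with its lens bare.
- **Lid:** I raised it by the pull bar to about 1.22 rad by measurement. I then commanded about 1.28, which I did not measure at its peak. I eased it back and held it still at about 0.925 rad, just below the 1.05 balance point. Overlaying the lid's outline on the scene view agreed with that angle.
- **Other things on the bench:** in the last views nothing else appears to have moved.

**Checks that disagreed or fell short:**
- The wrist camera put the gripped cap about 4–6 mm off in y compared with the other two views. I trusted those two, and the cap seated within its play.
- The bar's measured distance from the hinge came out 2–3 mm larger than nominal.
- The arm pushed up to about 14 N toward the hinge on the way up. At the end about 5 N of sideways force along the bar remained, and the closing pull itself was too small to see in the force reading.

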